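# Find a resin bottle's thread hand and take its cap off

### The arm

A 7-joint arm with a two-finger parallel gripper is mounted at the origin on the work surface. World frame = base frame: x ahead of the robot, y to its left, z up, the work surface at z = 0. Lengths are in m, angles in rad, forces in N, time in s.
With the tool pointing down it reaches from about 0.425 to 0.8 m from the base axis. Payload 8.3 kg.
Tool frame: the origin (TCP) lies at the very end of the fingers, on their centre line; the grasp point (between the pads) lies 19 mm behind it; z points along the fingers, x is the direction in which the jaws open and shut, and the axes are right-handed (so a half turn about z gives the same grasp; the last joint's range is limited). The gripper opens to 85 mm and grips with 20 to 120 N. Pads are 22 mm wide; open, the fingers measure 114 mm over their backs; the gripper's body (76 mm by 85 mm) begins 54 mm behind the grasp point. The pads swing forward as they close: fully open they stand 13 mm farther back than shut.
Start: joints at [1.203, 0.383, 0.016, 1.37, -0.006, 1.388, -0.046], TCP at [0.188, -0.596, 0.231] pointing down, gripper open.
Joint ranges: [-2.95, 2.95], [-0.25, 2.06], [-1.52, 1.56], [0.18, 2.33], [-1.44, 4.58], [0.02, 2.06], [-3.01, 3.01]. Speed limits (rad/s): [2.39, 2.39, 3.01, 3.01, 3.14, 3.14, 3.14].

### API

Orientations are given as a unit quaternion [w, x, y, z].
In Python, from workcell import ctrl gives the robot as it stands. The module is installed in compiled form; this text tells all that it offers.
- The arm moves only by the shell command python3 -m inch 'ROWS' [FORCE]. ROWS is JSON, a list of rows, each a list of 5 numbers: the shift along the world's x, y, z in mm, then the turn about the world's z in degrees, then the finger opening in mm, from 0 to 85.4. In form: [[dx, dy, dz, twist, jaw], ...]. A call has exactly 10 rows; each row shifts and turns the commanded pose from where the row before left it; what a row does not reach is not made up. A row lasts 1/12 s, in which the tool goes at most 41.7 mm and 7.16 degrees, less where a joint would pass 70% of its speed; a pose out of reach is approached as far as the arm can. A call with a gripper value outside its range is refused whole. The fingers move at their own pace and stop on an object; FORCE is the grip in N (left out, the last holds). Time passes only in rows, so rows that do not move let the fingers close, or fill a call up. It gives the time, the measured TCP pose, the force and the opening at its end, in the units of the state.
- ctrl.observe(): the state, without advancing time (a new reading comes with each control period).
- ctrl.read_camera(name): name is "side" or "top" or "wrist"; returns a dict with "pixels" (384x512x3 uint8, red, green, blue), "depth" (384x512 float32, m along the optical axis (not along the pixel's ray), 0 where there is no reading), "K" (3x3 intrinsics, pixels), "rvec" (rotation vector, rad) and "tvec" (3), from world to camera coordinates, as OpenCV has them; the wrist camera has in their place "hand_eye" (4x4, takes a point from camera to tool coordinates, whose origin is the TCP and whose axes are the tool frame's). Camera axes: x right, y down, z forward; pixel columns grow to the right and rows downward; lengths in m; the calibration is good to about 2 mm. A picture is of the moment at which its call begins: read the wrist's pose just before it.
- ctrl.hand_in(): hands the job in, once; it reports no verdict.
Trained networks look in a picture, given as the dict that the camera call returned (one of the last four; its "shot" number tells which), for a name from the list of things; names that differ only in an ending like _2 or _b are one class to them, and where a whole thing is asked for, a point or a joint stands for the part that bears it (a point fixed in the world has none). Each returns a list of dicts, best first, with "score" (0 to 1); they miss things now and then, are a little off and sometimes report something else, mostly with a low value. They report only what shows in the picture. A call takes as long as a camera call. They do not tell look-alikes from the thing itself.
- ctrl.regions_of(picture, target): "mask" (384x512 bool, what is visible of it) and "centre" ([column, row] in pixels, amid what is visible of it).
The state is a dict: "time_s": time; "joint_pos": joint angles; "qd": joint speeds; "joint_torque": joint torques, N m; "tool_pos": TCP position; "ee_rot": TCP orientation; "contact_force": force on the tool from outside, world axes, zero at the start; "ft_torque": the same for the moment, N m; "gripper_width": opening from 0.0 (shut) to 1.0 (fully open).
Only numpy, scipy, OpenCV 4.12 (cv2) and the standard library are available. Lean on these libraries where they do the work, as an engineer would, in place of code of your own. Each camera call takes 0.05 s, during which the arm holds its last target.

### The job

Open the left-hand bottle (seen from the robot) of the two in the plywood rack, the one at the scraper end. Its screw cap has either an ordinary or a left-hand thread and nothing shows which, so try it a little each way, unscrew it the way it gives, and lift it off. Finish while still holding the cap in the fingers, level and still, about 10 cm straight above the bottle's mouth; leave the other cap and the things around the rack as they are, and do not drop the cap.

Things in the scene. Friction and masses are not known exactly. Their poses are not given: they have to be found in the camera images.
- rack: Plywood bottle rack fixed to the bench, 98 (x) x 218 (y) x 70 mm high, origin at the centre of its underside, z up, +y to the end with the scraper (hung outside, up to 116 mm high), the robot's left. Two snug pockets at y = +60 and -60 mm hold two square white bottles, which cannot turn or come out; wooden stirring sticks up to 140 mm high stand between them
- bottle (a point): Centre of the foot of the bottle to open, 10 mm above the bench, at y = +60 mm of the rack. Above the bench it is 80 mm square up to 126 mm, then tapers to a neck 47 mm across at 147 mm. One of the two bottles has a right-hand thread (loosens anticlockwise seen from above), the other a left-hand one (loosens clockwise); they look alike and may stand either way round
- mouth (a point): Centre of the mouth (top of the neck) of the bottle to open, 178 mm above the bench. Coarse two-start thread with lugs: the cap is free to lift straight off after 105 degrees of turn the loosening way and meets an end stop at about 132 degrees; do not turn it back. It does not rise by itself as it turns: turn it at constant height
- cap: Cap to take off: black fluted plastic cup, open below, 58 mm across, 30 mm high, 45 g. Origin on its axis at the lower edge, z up. Screwed on, the origin is 152 mm above the bench and its x axis (moulded line across the top) lies along the rack's x. Finger-tight: a light twist the loosening way starts it, then it turns freely; the other way it stops firmly within 6 degrees. 1 mm of play
- other_cap: The same cap on the other bottle (y = -60 mm of the rack); leave it
- tub: Loose grey plastic mixing tub, 72 mm across, 62 mm high, standing beyond the rack; origin at the centre of its underside; leave it
- brush: Loose glue brush lying in front of the rack (robot side), under 30 mm high; leave it
- offcut: Loose wood offcut 110 x 45 x 22 mm lying beyond the rack; origin at the centre of its underside; leave it
Things that resemble listed ones, but are neither listed nor needed, are in the scene too. What is shaped like the cap but red or turquoise is not meant. There is more than one size of the rack; the one meant has the size given above.

How it is judged:
On the way, in this order (a step that is already met when the one before it is completed fails the run):
1. the cap has been turned about a quarter turn while still down on the neck (angle between the x axis of cap and the x axis of rack, either way round above 1.2 rad and z of cap in the frame of rack below 0.158 m and horizontal distance between cap and mouth below 0.006 m), for 0.05 s.
2. the cap is lifted off the neck in the fingers (z of cap in the frame of rack above 0.182 m and contact force between cap and the fingers above 0.5 N), for 0.1 s.
At the end, for the whole second after the job is handed in: The cap is held by the fingers, at rest (below 20 mm/s), upright within 17 degrees, its lower edge 44 to 152 mm above the mouth of its bottle and within 50 mm of straight above it; the other cap is still on (within 6 mm), and the tub, brush and offcut are within 30 mm of where they were (z of cap in the frame of rack between 0.222 and 0.33 m and horizontal distance between cap and mouth below 0.05 m and angle between cap's own z axis and vertical below 0.3 rad and contact force between cap and the fingers above 0.5 N and linear speed of cap below 0.02 m/s and distance of other_cap from where it was at the start of the episode below 0.006 m and distance of each of tub, brush, offcut from where it was at the start of the episode below 0.03 m); the arm keeps its last pose, push and grip.
It fails at once if the cap is dropped to the bench (height (world z) of cap below 0.12 m).
It fails at once if the other cap is turned or taken off (distance of other_cap from where it was at the start of the episode above 0.008 m or angle between the x axis of other_cap and the x axis of rack, either way round above 0.4 rad).
It fails at once if the tub, brush or offcut is pushed away (distance of any of tub, brush, offcut from where it was at the start of the episode above 0.04 m).
It also fails if it takes over 45 s, if anything falls off the work surface, if the arm or the gripper's body presses on something with over 40 N, if the wrist force passes 120 N, or if a joint passes its speed limit or range.

## Working session

There is one attempt and no reset: what is moved stays moved. The work goes in short steps, Python scripts to look and compute and a shell command to move; the robot and the scene stay as the last step left them, time stands still between calls to the robot, and variables do not carry over. Pictures are saved under pics/ and viewed, and the job is handed in when it is done.

```bash
mkdir -p pics; ls; cat > h.py <<'E'
import numpy as np, cv2
from workcell import ctrl
def save(p,name): cv2.imwrite('pics/'+name,cv2.cvtColor(p['pixels'],cv2.COLOR_RGB2BGR))
def world(p,st=None):
    K=p['K'];d=p['depth'];v,u=np.mgrid[:384,:512]
    X=np.stack([(u-K[0,2])/K[0,0]*d,(v-K[1,2])/K[1,1]*d,d],-1)
    if 'rvec' in p:
        R=cv2.Rodrigues(np.array(p['rvec'],float))[0];t=np.array(p['tvec'],float).ravel()
        W=(X-t)@R
    else:
        from scipy.spatial.transform import Rotation as Ro
        H=np.array(p['hand_eye']);q=st['ee_rot'];R=Ro.from_quat([q[1],q[2],q[3],q[0]]).as_matrix()
        W=(X@H[:3,:3].T+H[:3,3])@R.T+np.array(st['tool_pos'])
    W[d==0]=np.nan
    return W
E
python3 - <<'E'
from h import *
s=ctrl.observe();print(s)
for n in ('side','top'):
    p=ctrl.read_camera(n);save(p,n+'0.png');np.savez(n+'0.npz',**{k:v for k,v in p.items()})
    for t in ('cap','other_cap','rack','bottle','tub','brush','offcut'):
        for r in ctrl.regions_of(p,t)[:5]:
            W=world(p)[r['mask']]
            print(n,t,round(r['score'],2),np.round(r['centre']),np.round(np.nanmedian(W,0),3),r['mask'].sum())
E
```

```text
pics
{'time_s': 0.0, 'joint_pos': array([ 1.20308371,  0.3842548 ,  0.01636612,  1.37113199, -0.00629336,
        1.38817252, -0.04648161]), 'qd': array([-5.93014296e-04,  3.40807544e-05,  4.30094515e-04,  2.08677586e-03,
       -1.41468101e-03,  8.39489281e-04, -9.60116356e-04]), 'joint_torque': array([ 5.80084111e-05, -6.27591348e+01,  8.44286699e-01, -3.71823406e+01,
        1.64871878e-02,  1.43176570e-02,  1.99658734e-05]), 'tool_pos': array([ 0.18746368, -0.59571678,  0.23027845]), 'ee_rot': array([-5.51831343e-04,  8.06287735e-01, -5.91522755e-01, -7.83892732e-04]), 'contact_force': array([0.22458923, 0.11959664, 0.47864273]), 'ft_torque': array([-0.01206345,  0.03940228, -0.0203342 ]), 'gripper_width': 1.0047246566913257}
side cap 0.9 [267. 281.] [0.464 0.162 0.03 ] 587
side cap 0.77 [231. 274.] [0.554 0.141 0.03 ] 512
side other_cap 0.73 [202. 191.] [ 0.671 -0.118  0.042] 606
side other_cap 0.72 [239. 160.] [ 0.547 -0.099  0.181] 443
side rack 0.88 [234. 145.] [ 0.621 -0.322  0.044] 338
side rack 0.73 [341. 179.] [ 0.279 -0.233  0.04 ] 1004
side rack 0.61 [246. 230.] [0.521 
[... 346 characters left out ...]
top cap 0.88 [184. 208.] [0.461 0.149 0.029] 422
top cap 0.65 [240. 177.] [0.524 0.003 0.182] 512
top other_cap 0.9 [289. 165.] [ 0.544 -0.114  0.181] 552
top other_cap 0.39 [261. 189.] [ 0.508 -0.05   0.068] 1227
top rack 0.75 [360. 158.] [ 0.594 -0.302  0.016] 1636
top rack 0.71 [261. 185.] [ 0.507 -0.051  0.067] 1334
top rack 0.67 [340. 278.] [ 0.273 -0.245  0.01 ] 1668
top bottle 0.86 [260. 188.] [ 0.505 -0.049  0.067] 1347
top bottle 0.86 [356. 158.] [ 0.594 -0.301  0.019] 1524
top bottle 0.75 [339. 275.] [ 0.273 -0.245  0.01 ] 1660
top tub 0.8 [286. 127.] [ 0.677 -0.123  0.019] 613
top brush 0.86 [249. 229.] [ 0.405 -0.026  0.018] 840
top offcut 0.65 [229. 143.] [0.627 0.039 0.021] 717
```

View pics/side0.png

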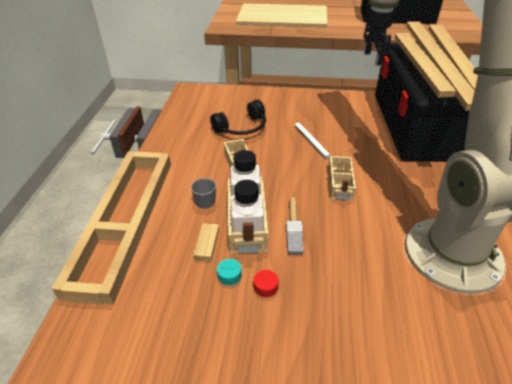

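View pics/top0.png

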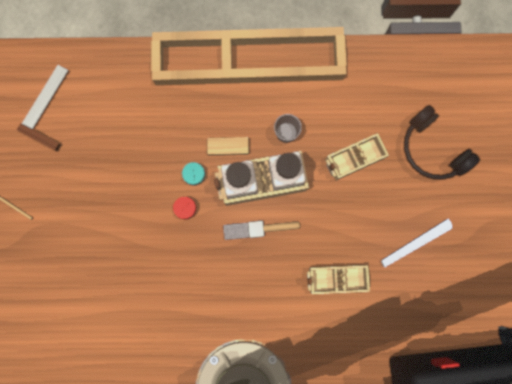

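```bash
python3 - <<'E'
from h import *
for n,c in (('top',(150,90,320,260)),('side',(170,120,340,300))):
    im=cv2.imread(f'pics/{n}0.png');a,b,x,y=c
    f=3.3;cv2.imwrite(f'pics/{n}0crop.png',cv2.resize(im[b:y,a:x],None,fx=f,fy=f,interpolation=cv2.INTER_CUBIC))
z=np.load('top0.npz');p={k:z[k] for k in z}
W=world(p)
for nm,(u,v) in dict(L=(240,177),R=(289,165)).items():
    m=np.zeros((384,512),bool);m[v-22:v+22,u-22:u+22]=1
    m&=(W[...,2]>.177)&(W[...,2]<.187)
    Q=W[m];c,r=cv2.minEnclosingCircle((Q[:,:2]*1000).astype(np.float32));print(nm,c,r,m.sum(),np.nanmean(Q,0))
E
```

```text
L (524.8001098632812, 3.890003204345703) 29.87821388244629 478 [0.52446695 0.00358967 0.18170755]
R (545.4423828125, -114.80386352539062) 29.82504653930664 475 [ 0.54528671 -0.1143439   0.18161764]
```

View pics/top0crop.png

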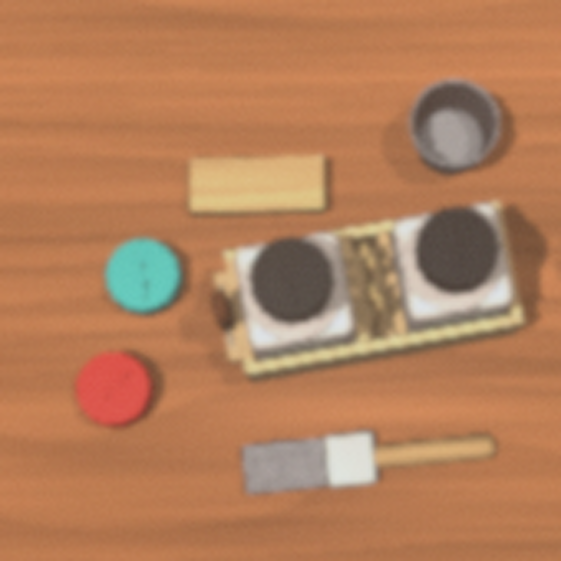

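View pics/side0crop.png

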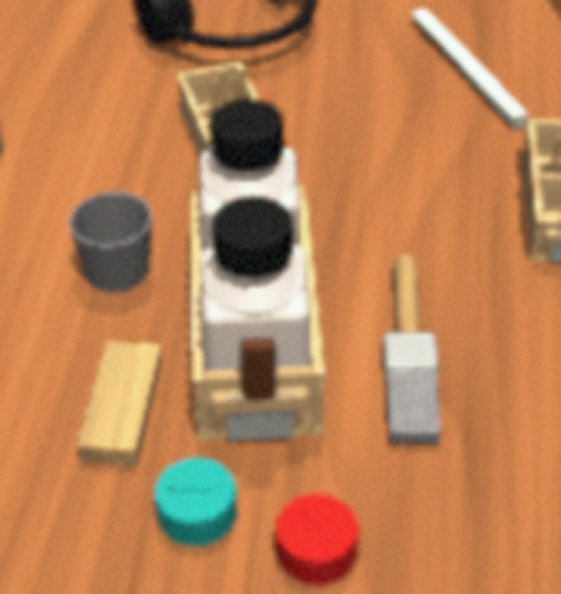

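```bash
python3 - <<'E'
from h import *
for n in('side','top'):
    z=np.load(n+'0.npz');p={k:z[k] for k in z};W=world(p)
    q,_=cv2.projectPoints(np.array([[.1875,-.5957,.2303],[.5248,.0039,.182],[.5248,.0039,.152]]),p['rvec'],p['tvec'],p['K'],None);print(n,q.reshape(-1,2))
    R=cv2.Rodrigues(p['rvec'])[0];print('cam',-R.T@p['tvec'].ravel())
    for u,v in ([(430,100),(420,60),(405,110),(378,30),(375,50),(430,40)] if n=='side' else [(450,355),(420,370),(500,370),(445,363)]): print((u,v),W[v,u])
    if n=='side':
        m=np.zeros((384,512),bool);m[130:230,210:270]=1
        for nm,cx,cy in(('L',.5248,.0039),('R',.5454,-.1146)):
            k=m&(np.abs(W[...,2]-.1815)<.004)&(np.hypot(W[...,0]-cx,W[...,1]-cy)<.04)
            Q=W[k];print(nm,cv2.minEnclosingCircle((Q[:,:2]*1000).astype(np.float32)),k.sum(),np.median(Q[:,2]))
E
```

```text
side [[371.94430125  63.2252222 ]
 [246.95591822 186.19773886]
 [247.25715504 195.51860076]]
cam [0.41331792 0.71629141 0.81573913]
(430, 100) [ 0.04267675 -0.37816538  0.22380867]
(420, 60) [ 0.05582873 -0.53332528  0.27470365]
(405, 110) [ 0.08775755 -0.43717221  0.15331884]
(378, 30) [ 0.19192461 -0.57406717  0.34726175]
(375, 50) [ 0.04778078 -1.39127924 -0.0524711 ]
(430, 40) [-0.00790606 -0.70397436  0.2722373 ]
L ((527.9628295898438, 6.490813255310059), 31.11404037475586) 348 0.18270842981520777
R ((548.2100830078125, -111.9784927368164), 30.57008171081543) 268 0.18278045312211488
top [[517.35929656 322.48073269]
 [237.70484525 173.65390713]
 [238.24425317 175.71767755]]
cam [ 0.33423584 -0.04426382  1.32390395]
(450, 355) [ 0.09056145 -0.50649646  0.0694633 ]
(420, 370) [ 0.08415321 -0.3925897   0.1955569 ]
(500, 370) [ 0.08744678 -0.55660077  0.21846192]
(445, 363) [ 0.09699471 -0.45027456  0.18934702]
```

```bash
python3 -m inch '[[17,20,6,0,85],[17,30,6,3.5,85],[17,31,4,3.5,85],[17,31,4,3.5,85],[17,31,4,3.5,85],[17,31,4,3.5,85],[17,31,4,3.5,85],[17,31,4,3.5,85],[17,31,4,3.5,85],[17,31,4,3.5,85]]' 40
```

```text
time_s: 1.63
tool_pos: [0.3581, -0.2965, 0.2758]
ee_rot: [0.0, 0.937, -0.349, 0.0]
contact_force: [0.3, -0.7, -0.2]
gripper_width: 0.996
```

```bash
python3 -m inch '[[17,31,0,4,85],[17,31,0,4,85],[17,31,0,4,85],[17,31,0,4,85],[17,31,0,4,85],[17,31,0,4,85],[17,31,0,4,85],[17,31,0,4,85],[17,31,0,4,85],[8,20,0,4,85]]'; python3 - <<'E'
from h import *
print(ctrl.observe())
E
```

```text
time_s: 2.47
tool_pos: [0.5197, 0.0046, 0.2755]
ee_rot: [-0.001, 1.0, -0.006, 0.0]
contact_force: [-0.8, -0.3, -0.6]
gripper_width: 0.997
{'time_s': 2.4667, 'joint_pos': array([ 0.47363209,  0.18449752, -0.62479731,  1.55920794,  0.1073086 ,
        1.43176223, -0.16948642]), 'qd': array([-0.32478165,  0.24174445, -0.22709365, -0.2180756 ,  0.17839564,
        0.05809305,  0.28649868]), 'joint_torque': array([ 2.46489465e+00, -4.44216371e+01, -2.50138789e+00, -3.66269875e+01,
        5.96326528e-03, -8.28672317e-02, -1.22961782e+00]), 'tool_pos': array([0.519703  , 0.00463315, 0.27550531]), 'ee_rot': array([-7.03691436e-04,  9.99982754e-01, -5.80960349e-03,  4.94146993e-04]), 'contact_force': array([-0.81262539, -0.27392145, -0.63192253]), 'ft_torque': array([-0.00774091,  0.05020809, -0.03548901]), 'gripper_width': 0.9968178749745061}
```

```bash
python3 - <<'E'
from h import *
s=ctrl.observe();p=ctrl.read_camera('wrist');save(p,'w1.png')
s=ctrl.observe();p=ctrl.read_camera('wrist');save(p,'w1.png')
np.savez('w1.npz',**p)
W=world(p,s);print(s['tool_pos'],np.linalg.norm(s['qd']))
for nm,cx,cy in(('L',.526,.005),('R',.5465,-.1135)):
    k=(np.abs(W[...,2]-.1815)<.006)&(np.hypot(W[...,0]-cx,W[...,1]-cy)<.04)
    if k.sum()<50: print(nm,k.sum());continue
    Q=W[k];v,u=np.nonzero(k);print(nm,cv2.minEnclosingCircle((Q[:,:2]*1000).astype(np.float32)),k.sum(),np.median(Q,0),u.mean(),v.mean())
for t in('cap',):
  for r in ctrl.regions_of(p,t): print(r['score'],r['centre'],np.nanmedian(W[r['mask']],0))
E
```

```text
[0.51994358 0.00845871 0.27544244] 0.08962620377773496
L ((526.1542358398438, 4.9246368408203125), 30.12346649169922) 3717 [0.52614513 0.0067217  0.18238279] 264.78907721280603 200.53403282216843
R ((546.76904296875, -112.54337310791016), 30.04823112487793) 2638 [ 0.54622975 -0.10943171  0.18232806] 285.5917361637604 316.9014404852161
0.71 [287.5, 64.5] [0.55427354 0.12996303 0.03041183]
0.59 [213.7, 39.7] [0.46523046 0.15186668 0.03044169]
0.56 [266.2, 197.9] [0.52545275 0.00835875 0.18230024]
```

View pics/w1.png

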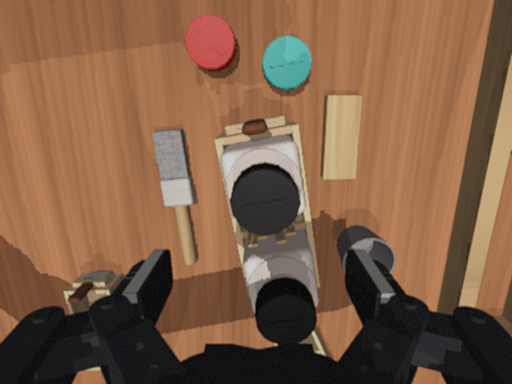

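```bash
python3 -m inch '[[6,0,-10,0,85],[0,0,-10,0,85],[0,0,-10,0,85],[0,0,0,0,85],[0,0,0,0,85],[0,0,0,0,85],[0,0,0,0,85],[0,0,0,0,85],[0,0,0,0,85],[0,0,0,0,85]]'; python3 - <<'E'
from h import *
s=ctrl.observe();p=ctrl.read_camera('wrist');save(p,'w2.png')
W=world(p,s);print(s['tool_pos'],s['ee_rot'],np.linalg.norm(s['qd']),s['ft_torque'])
for nm,cx,cy in(('L',.526,.005),('R',.5465,-.1135)):
    k=(np.abs(W[...,2]-.1815)<.006)&(np.hypot(W[...,0]-cx,W[...,1]-cy)<.04)
    if k.sum()<50: print(nm,k.sum());continue
    Q=W[k];v,u=np.nonzero(k);print(nm,cv2.minEnclosingCircle((Q[:,:2]*1000).astype(np.float32)),k.sum(),np.median(Q,0),u.mean(),v.mean())
E
```

```text
time_s: 3.45
tool_pos: [0.5247, 0.0008, 0.2456]
ee_rot: [0.0, 1.0, -0.009, 0.0]
contact_force: [0.1, 0.1, -0.1]
gripper_width: 0.994
[0.52472778 0.0008272  0.24557186] [ 2.90298033e-05  9.99959097e-01 -9.04119608e-03  2.45607087e-04] 0.005098811574364374 [-0.02281183  0.00094218 -0.01030016]
L ((526.0125122070312, 5.010369777679443), 30.007802963256836) 4800 [0.52620413 0.00677882 0.18242498] 259.1791666666667 203.26854166666666
R ((546.7427368164062, -112.48912048339844), 29.92197036743164) 2439 [ 0.54580153 -0.10279377  0.18227276] 285.20951209512094 325.9848298482985
```

View pics/w2.png

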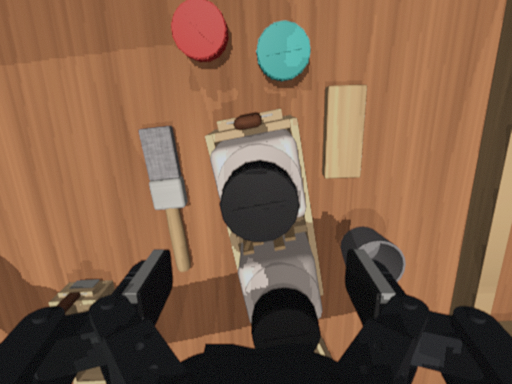

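```bash
python3 -m inch '[[1.3,4.2,-8,0,85],[0,0,-12,0,85],[0,0,-12,0,85],[0,0,-12,0,85],[0,0,-12,0,85],[0,0,-12,0,85],[0,0,-10,0,85],[0,0,-9,0,85],[0,0,-6,0,85],[0,0,0,0,85]]'
```

```text
time_s: 4.33
tool_pos: [0.5252, 0.0049, 0.1508]
ee_rot: [-0.0, 1.0, -0.009, -0.001]
contact_force: [-0.2, -0.0, 0.3]
gripper_width: 0.996
```

```bash
python3 - <<'E'
from h import *
s=ctrl.observe();print(s['tool_pos'],s['contact_force'],s['ft_torque'])
p=ctrl.read_camera('side');im=cv2.cvtColor(p['pixels'],cv2.COLOR_RGB2BGR)
p=ctrl.read_camera('wrist');i2=cv2.cvtColor(p['pixels'],cv2.COLOR_RGB2BGR)
cv2.imwrite('pics/s3.png',np.hstack([cv2.resize(im[100:280,170:350],(400,400),interpolation=2),cv2.resize(i2,(400,300))[:].copy() if 0 else cv2.copyMakeBorder(cv2.resize(i2,(400,300)),0,100,0,0,0)]))
E
```

```text
[0.52520857 0.00490819 0.15076507] [-0.17278167 -0.01321129  0.32975258] [-0.06434926  0.01516743  0.01478642]
```

View pics/s3.png

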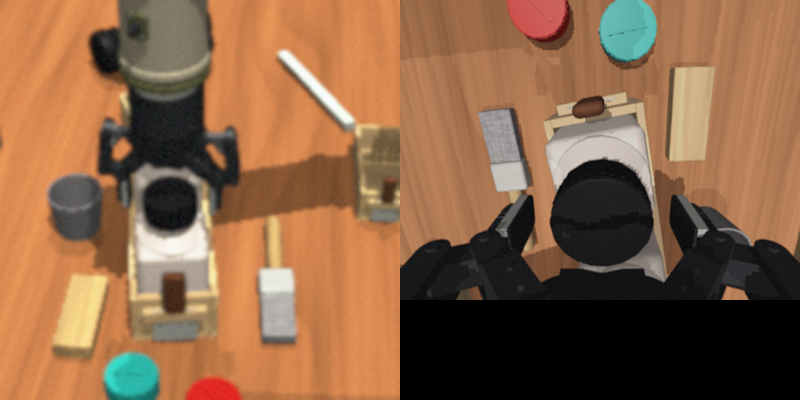

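```bash
python3 -m inch '[[0,0,0,0,50],[0,0,0,0,50],[0,0,0,0,50],[0,0,0,0,50],[0,0,0,0,50],[0,0,0,0,50],[0,0,0,0,50],[0,0,0,0,50],[0,0,0,0,50],[0,0,0,0,50]]' 40; python3 - <<'E'
from h import *
s=ctrl.observe();print(s['tool_pos'],s['contact_force'],s['ft_torque'],s['gripper_width']*85.4)
p=ctrl.read_camera('wrist');save(p,'w4.png')
E
```

```text
time_s: 5.27
tool_pos: [0.5255, 0.0051, 0.1531]
ee_rot: [0.0, 1.0, -0.009, -0.0]
contact_force: [-5.5, -0.4, 6.8]
gripper_width: 0.673
[0.52546887 0.00506694 0.15314916] [-5.53689122 -0.39814425  6.75209393] [-0.04542411  1.11372079 -0.0041058 ] 57.467343227817594
```

View pics/w4.png

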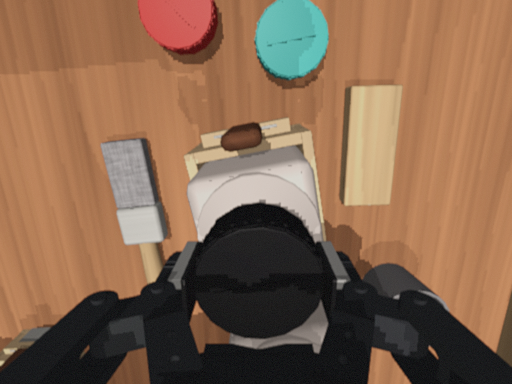

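```bash
python3 -m inch '[[-1,0,1,0,50],[0,0,1,0,50],[0,0,0,0,50],[0,0,0,0,50],[0,0,0,1.5,50],[0,0,0,1.5,50],[0,0,0,1.5,50],[0,0,0,1.5,50],[0,0,0,1.5,50],[0,0,0,1.5,50]]'; python3 - <<'E'
from h import *
s=ctrl.observe();print(s['tool_pos'],s['contact_force'],s['ft_torque'],s['gripper_width']*85.4,s['ee_rot'], 2*np.degrees(np.arctan2(s['ee_rot'][2],s['ee_rot'][1])))
E
```

```text
time_s: 6.15
tool_pos: [0.5251, 0.0032, 0.1534]
ee_rot: [0.0, 0.998, 0.068, -0.0]
contact_force: [6.2, -6.4, -10.4]
gripper_width: 0.67
[0.52506979 0.00318308 0.15340906] [  6.24570414  -6.42352501 -10.38834246] [-1.64080611 -1.09854507 -0.94518645] 57.21145690439218 [ 4.06278939e-04  9.97663236e-01  6.83218741e-02 -1.55709235e-04] 7.835214535269567
```

```bash
python3 -m inch '[[0,0,-1,0,50],[0,0,0,0,50],[0,0,0,-1.5,50],[0,0,0,-1.5,50],[0,0,0,-1.5,50],[0,0,0,-1.5,50],[0,0,0,-1.5,50],[0,0,0,-1.5,50],[0,0,0,0,50],[0,0,0,0,50]]'; python3 - <<'E'
from h import *
s=ctrl.observe();print(s['tool_pos'],s['contact_force'],s['ft_torque'],s['gripper_width']*85.4,s['ee_rot'], 2*np.degrees(np.arctan2(s['ee_rot'][2],s['ee_rot'][1])))
E
```

```text
time_s: 6.98
tool_pos: [0.5249, 0.004, 0.1534]
ee_rot: [0.001, 1.0, -0.009, 0.0]
contact_force: [0.7, -5.2, -1.7]
gripper_width: 0.676
[0.5248917  0.00404286 0.15336005] [ 0.66366931 -5.23936916 -1.66295732] [-1.10247661  0.14536398 -0.13199012] 57.69096426936056 [ 6.18524715e-04  9.99955402e-01 -9.42398881e-03  2.97384524e-06] -1.0799257616428044
```

```bash
python3 -m inch '[[0,0,0,-1.5,50],[0,0,0,-1.5,50],[0,0,0,-1.5,50],[0,0,0,-1.5,50],[0,0,0,-1.5,50],[0,0,0,-1.5,50],[0,0,0,-1.5,50],[0,0,0,-1.5,50],[0,0,0,0,50],[0,0,0,0,50]]'; python3 - <<'E'
from h import *
s=ctrl.observe();print(s['tool_pos'],s['contact_force'],s['ft_torque'],s['gripper_width']*85.4,s['ee_rot'], 2*np.degrees(np.arctan2(s['ee_rot'][2],s['ee_rot'][1])))
p=ctrl.read_camera('wrist');save(p,'w5.png');np.savez('w5.npz',**p)
E
```

```text
time_s: 7.82
tool_pos: [0.5253, 0.0045, 0.1534]
ee_rot: [0.0, 0.994, -0.114, 0.0]
contact_force: [2.1, -4.1, -2.8]
gripper_width: 0.666
[0.52528071 0.00447577 0.15340877] [ 2.14699871 -4.06074847 -2.75775971] [-0.90945643 -0.33853861 -0.0685994 ] 56.87145512388434 [ 2.40380690e-04  9.93528554e-01 -1.13581454e-01  4.55192116e-04] -13.043626287019606
```

View pics/w5.png

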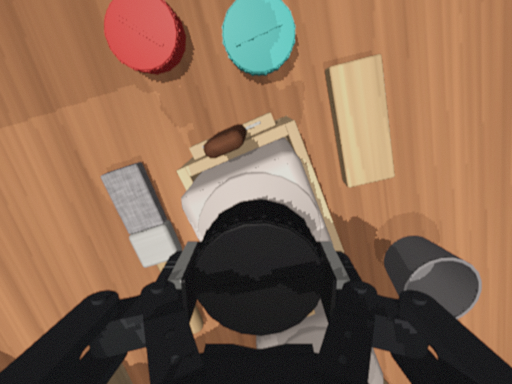

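```bash
python3 -m inch '[[0,0,0,-4,50],[0,0,0,-6,50],[0,0,0,-6,50],[0,0,0,-6,50],[0,0,0,-6,50],[0,0,0,-6,50],[0,0,0,-6,50],[0,0,0,-6,50],[0,0,0,-4,50],[0,0,0,0,50]]'; python3 - <<'E'
from h import *
s=ctrl.observe();print(s['joint_pos'],s['tool_pos'],s['contact_force'],s['ft_torque'],s['gripper_width']*85.4,s['ee_rot'], 2*np.degrees(np.arctan2(s['ee_rot'][2],s['ee_rot'][1])))
p=ctrl.read_camera('wrist');save(p,'w6.png');np.savez('w6.npz',**p)
E
```

```text
time_s: 8.7
tool_pos: [0.5251, 0.0048, 0.1536]
ee_rot: [-0.0, 0.852, -0.524, 0.0]
contact_force: [0.0, -3.8, 0.4]
gripper_width: 0.67
[ 0.32508418  0.25657542 -0.46207791  1.73896924  0.12352778  1.17398725
 -1.27476956] [0.52511851 0.00482326 0.15363793] [ 0.00604253 -3.77993354  0.44831711] [-0.9702354   0.06947523 -0.03261706] 57.18941364849697 [-1.99884070e-05  8.51724873e-01 -5.23989076e-01  4.33272970e-04] -63.200433149683334
```

View pics/w6.png

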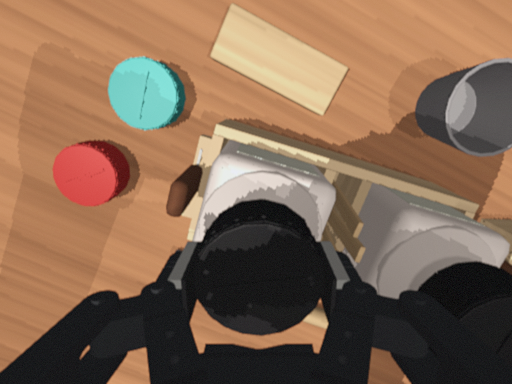

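```bash
python3 -m inch '[[0,0,0,-4,50],[0,0,0,-6,50],[0,0,0,-6,50],[0,0,0,-6,50],[0,0,0,-6,50],[0,0,0,-6,50],[0,0,0,-6,50],[0,0,0,-6,50],[0,0,0,-5,50],[0,0,0,-1,50]]'; python3 - <<'E'
from h import *
s=ctrl.observe();print(s['joint_pos'],s['tool_pos'],s['contact_force'],s['ft_torque'],s['gripper_width']*85.4,s['ee_rot'], 2*np.degrees(np.arctan2(s['ee_rot'][2],s['ee_rot'][1])))
p=ctrl.read_camera('wrist');save(p,'w7.png')
i=cv2.imread('pics/w7.png')[180:350,170:350];i=np.clip(i.astype(float)*4,0,255).astype(np.uint8);a=cv2.imread('pics/w2.png')[150:260,200:320];a=np.clip(a.astype(float)*4,0,255).astype(np.uint8)
cv2.imwrite('pics/w7b.png',np.hstack([cv2.resize(a,(380,380)),cv2.resize(i,(380,380))]))
E
```

```text
time_s: 9.58
tool_pos: [0.525, 0.0051, 0.1535]
ee_rot: [0.0, -0.537, 0.844, -0.0]
contact_force: [0.2, -4.7, 0.6]
gripper_width: 0.669
[ 0.22804846  0.24374833 -0.34732536  1.74340169  0.08944398  1.16953864
 -2.15359454] [0.52496955 0.00512122 0.15348368] [ 0.24885803 -4.73232598  0.57595892] [-0.73449518  0.02714833  0.06267547] 57.12068508138199 [ 1.51831839e-04 -5.36582761e-01  8.43847678e-01 -1.19761965e-04] 244.90262971146444
```

View pics/w7.png

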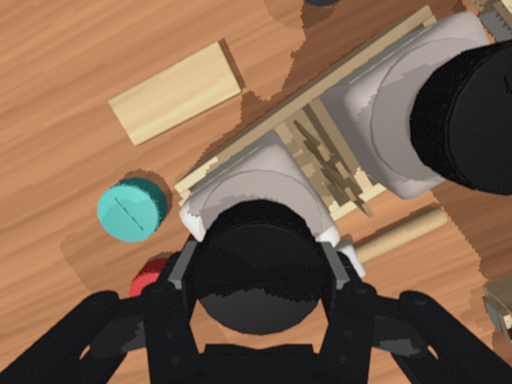

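View pics/w7b.png

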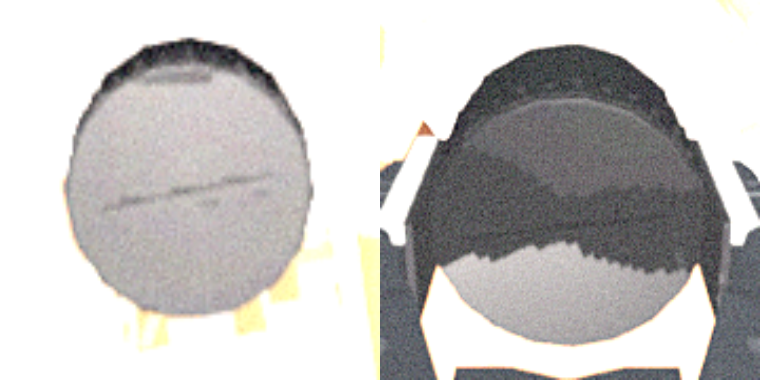

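```bash
python3 -m inch '[[0,0,0,0,50],[0,0,1,0,50],[0,0,1,0,50],[0,0,2,0,50],[0,0,2,0,50],[0,0,2,0,50],[0,0,2,0,50],[0,0,0,0,50],[0,0,0,0,50],[0,0,0,0,50]]'; python3 - <<'E'
from h import *
s=ctrl.observe();print(s['tool_pos'],s['contact_force'],s['ft_torque'],s['gripper_width']*85.4)
p=ctrl.read_camera('side');im=cv2.cvtColor(p['pixels'],cv2.COLOR_RGB2BGR)
cv2.imwrite('pics/s8.png',cv2.resize(im[100:280,170:350],(600,600),interpolation=2))
E
```

```text
time_s: 10.47
tool_pos: [0.525, 0.0052, 0.1636]
ee_rot: [0.0, -0.537, 0.844, -0.0]
contact_force: [-0.6, -1.3, 1.8]
gripper_width: 0.669
[0.52496186 0.00516794 0.16356409] [-0.63603292 -1.32739298  1.81184677] [-0.50411917  0.17223741  0.02759787] 57.157791062512295
```

View pics/s8.png

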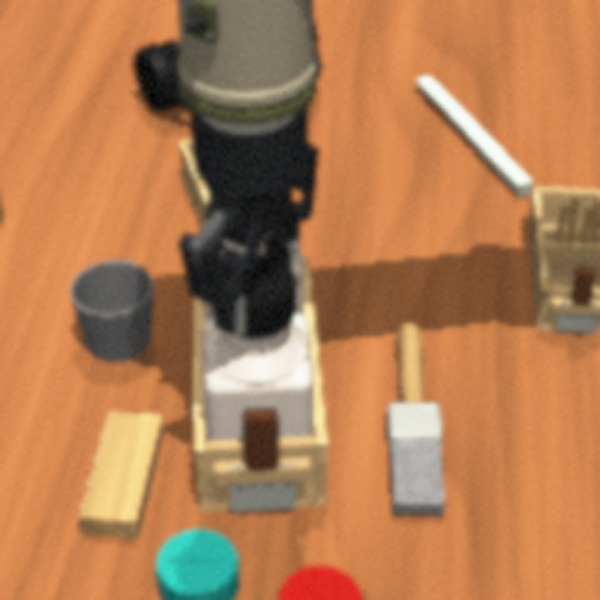

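The 10 mm test lift met almost no force, so the cap is free of its lugs. I'll carry on up.

```bash
python3 -m inch '[[0,0,4,0,50],[0,0,10,0,50],[0,0,14,0,50],[0,0,18,0,50],[0,0,20,0,50],[0,0,18,0,50],[0,0,14,0,50],[0,0,10,0,50],[0,0,5,0,50],[0,0,2,0,50]]'; python3 -m inch '[[0,0,0,0,50],[0,0,0,0,50],[0,0,0,0,50],[0,0,0,0,50],[0,0,0,0,50],[0,0,0,0,50],[0,0,0,0,50],[0,0,0,0,50],[0,0,0,0,50],[0,0,0,0,50]]'; python3 - <<'E'
from h import *
s=ctrl.observe();print(s['tool_pos'],s['contact_force'],s['ft_torque'],s['gripper_width']*85.4)
p=ctrl.read_camera('side');im=cv2.cvtColor(p['pixels'],cv2.COLOR_RGB2BGR);W=world(p)
for nm,(u,v) in {}.items(): pass
cv2.imwrite('pics/s9.png',cv2.resize(im[80:300,170:390],(600,600),interpolation=2))
for t in('tub','brush','offcut','cap'):
    for r in ctrl.regions_of(p,t)[:3]: print(t,r['score'],r['centre'],np.round(np.nanmedian(W[r['mask']],0),3))
k=(W[...,2]>.2)&(W[...,2]<.33)&(np.hypot(W[...,0]-.525,W[...,1]-.005)<.045);v,u=np.nonzero(k);print(k.sum(),u.mean(),v.mean(),np.percentile(W[k][:,2],[1,5,25,50]))
p=ctrl.read_camera('wrist');save(p,'w9.png')
E
```

```text
time_s: 11.35
tool_pos: [0.5252, 0.0054, 0.2793]
ee_rot: [0.001, -0.537, 0.843, -0.0]
contact_force: [-0.9, 0.2, 0.1]
gripper_width: 0.67
time_s: 12.18
tool_pos: [0.5249, 0.005, 0.2783]
ee_rot: [0.0, -0.537, 0.844, -0.0]
contact_force: [0.6, 0.2, -0.0]
gripper_width: 0.665
[0.52490096 0.00504419 0.27828996] [ 0.58286554  0.22524005 -0.0333906 ] [ 0.01579673 -0.02365911  0.01333097] 56.828249219491745
tub 0.56 [204.9, 188.6] [ 0.67  -0.114  0.041]
brush 0.75 [291.3, 231.2] [ 0.409 -0.015  0.019]
offcut 0.96 [205.0, 242.9] [0.63  0.05  0.022]
cap 0.88 [264.9, 282.4] [0.465 0.162 0.03 ]
cap 0.86 [249.0, 149.1] [0.516 0.021 0.306]
cap 0.67 [230.3, 273.8] [0.554 0.141 0.03 ]
628 246.97292993630575 147.4044585987261 [0.27829954 0.28203145 0.29654376 0.30713551]
```

View pics/s9.png

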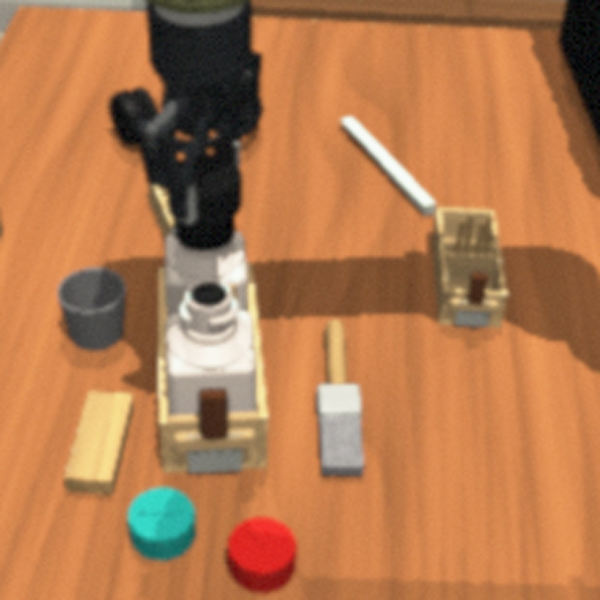

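View pics/w9.png

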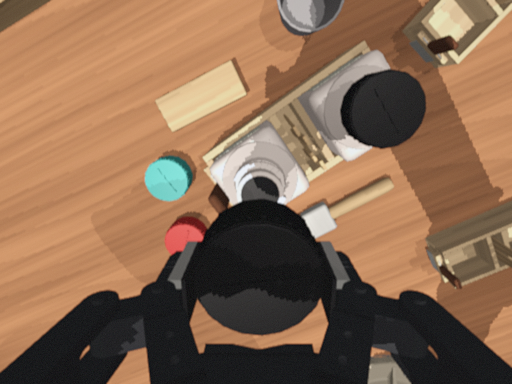

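The open mouth shows at (262,190) in the wrist view. The cap is between the fingers, with its lower edge at about z = 0.278 m. The other cap is on, its line unturned, and the tub, brush and offcut are where they were.

```bash
python3 - <<'E'
from h import *
print(np.linalg.norm(ctrl.observe()['qd']));print(ctrl.hand_in())
E
```

```text
0.0028296567362937055
the job is handed in; nothing more can be done
None
```

I opened the left-hand bottle at the scraper end and handed the job in at about 12 s. The gripper is still holding the cap level and still above the bottle's mouth. The hand-in gives no verdict.

**Which way it gives:** I gripped the cap with 40 N and tried about 9° each way. Anticlockwise it stopped firmly at about 0.95 N m. Clockwise it turned freely at under 0.1 N m, so the thread is left-hand. I turned it about 114° clockwise at constant height and lifted it straight up about 125 mm.

**Last checks:**
- **Cap height:** depth readings put its lower edge at about z = 0.278 m, 100 mm above the mouth.
- **Position:** the tool is within about 1 mm of where I measured the cap's axis before gripping it.
- **Grip:** the fingers are 57 mm open on the 58 mm cap, and the arm is at rest.
- **Surroundings:** the other cap is on with its line unturned. The tub, brush and offcut read where they were; the offcut differs by about 1 cm between the top and side cameras, which see different parts of it.

**What disagreed:** the three cameras placed the cap up to 3 mm apart, and I used the wrist reading, which lay between the other two. The cap also slipped about 3° in the fingers during the anticlockwise try. It therefore turned about 117° in all, still inside the 105–132° range.

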